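# Seat a mini PC's cover on its studs and hold it pressed home for the thumbscrews

### The arm

A 7-joint arm with a two-finger parallel gripper is mounted at the origin on the work surface; the furniture and walls round the work are solid. World frame = base frame: x ahead of the robot, y to its left, z up, the work surface at z = 0. Lengths are in mm, angles in rad, forces in N, time in s.
With the tool pointing down it reaches from about 400 to 900 mm from the base axis. Payload 5.5 kg.
Tool frame: the origin (TCP) lies at the very end of the fingers, on their centre line; the grasp point (between the pads) lies 19 mm behind it (hold_point_z is the x of the grasp point in the tool frame, in mm); x points along the fingers, y is the direction in which the jaws open and shut, and the axes are right-handed (so a half turn about x gives the same grasp; the last joint's range is limited). The gripper opens to 92 mm and grips with 3 to 60 N. Pads are 19 mm wide; open, the fingers measure 130 mm over their backs; the gripper's body (75 mm by 190 mm) begins 47 mm behind the grasp point.
Start: joints at [1.494, 0.501, -0.427, 1.55, 0.221, 1.138, -0.21], TCP at [216.678, -612.822, 196.329] pointing down, gripper open.
Joint ranges: [-2.88, 2.88], [-0.31, 2.03], [-1.54, 1.56], [0.2, 2.42], [-1.41, 4.55], [0.19, 2.02], [-2.57, 2.57]. Speed limits (rad/s): [2.57, 2.57, 3.14, 3.14, 3.14, 3.14, 3.14].

### API

Orientations are given as a unit quaternion [x, y, z, w].
In Python, from station import * gives the robot as it stands.
- The arm moves only by the tool send_rows, never from a script. Its argument "plan" is a list of rows, each an object of numbers: "x", "y", "z": the shift along the tool's x, y, z in cm; "wx", "wy", "wz": the turn, a rotation vector about the tool's x, y, z in degrees; "claw": the closure, from 0 (fully open) to 1 (shut). In form: [{"x": .., "y": .., "z": .., "wx": .., "wy": .., "wz": .., "claw": ..}, ...]. A call has 1 to 20 rows; each row shifts and turns the commanded pose from where the row before left it, along the tool's axes as they then stand; what a row does not reach is not made up. A row lasts 1/12 s, in which the tool goes at most 41.7 mm and 7.16 degrees, less where a joint would pass 70% of its speed; a pose out of reach is approached as far as the arm can. A call with a gripper value outside its range is refused whole. The fingers move at their own pace and stop on an object; the grip force is fixed at half the most. Time passes only in rows, so rows that do not move let the fingers close. It gives the time, the measured TCP pose, the force and the opening at its end, in the units of the state.
- get_obs(): the state, without advancing time (a new reading comes with each control period).
- read_camera(name): name is "side" or "top"; returns a dict with "pixels" (384x512x3 uint8, red, green, blue), "fx", "fy", "cx", "cy" (pixels), "R" (3x3) and "t" (3): a world point X has camera coordinates R X + t. Camera axes: x right, y down, z forward; pixel columns grow to the right and rows downward; lengths in mm; the calibration is good to about 2 mm. A picture is of the moment at which its call begins. There is no depth.
- close_job(): hands the job in, once; it reports no verdict.
The state is a dict: "t": time; "joint_positions": joint angles; "qd": joint speeds; "tau": joint torques, N m; "tool_pos": TCP position; "eef_rot": TCP orientation; "force": force on the tool from outside, world axes, zero at the start; "wrist_torque": the same for the moment, N m; "finger_gap": finger opening in mm.
Only numpy, scipy, OpenCV 4.12 (cv2) and the standard library are available. Lean on these libraries where they do the work, as an engineer would, in place of code of your own. Each camera call takes 0.05 s, during which the arm holds its last target. There are 200 camera calls.

### The job

Fit the cover back on the open mini PC: lift it by its black strap handle, set it down gently so that the wide ends of its four keyholes drop over the four headed studs and it lies flush, then slide it under the stud heads until its upturned edge presses on the springy contact strip of the rear flange. Push steadily with about 10 newtons, never squashing the strip flat, so that a colleague can drive the two thumbscrews, and finish while still holding it pressed like that. Leave the screwdriver, the USB stick and the bulldog clip where they lie.

Things in the scene. Friction and masses are not known exactly. Their poses are not given: they have to be found in the camera images.
- cover: Flat bare-metal cover, 116 (x) x 110 (y) x 3 mm, about 0.4 kg, lying on the desk. Origin: centre of its underside, z up. Its +x edge is turned up 10 mm (3 mm thick, outer face at x=+58). Black strap handle across the middle; vents either side. Four keyholes: wide ends (18 mm) at x=+40 and -22, y=+-42; an 8.5 mm slot runs 19 mm on from each towards -x.
- cover_grip (a point): Centre of the handle's bar, 26 mm above the cover's underside at x=y=0. Bar 66 mm long along the cover's y, 12 mm wide (x), 10 mm high, 18 mm clear above the sheet, a post at each end (44 mm free between). Pinch it across its 12 mm; keep the open fingers less than 50 mm either side of it, as the turned-up edge begins at x=+55.
- mini_pc: Open mini PC, fixed to the desk, 132 (x) x 110 (y) mm, board and fan inside. Origin: centre on the desk, z up, +x to its rear. Ledges along both sides at z=46 mm; on them at x=-40 and +22, y=+-42, four studs: 5 mm shank 5 mm tall, 12 mm head 2.6 mm thick on top. Rear flange, inner face x=66.5, up to z=63, two thumbscrews outside. The cover is home with its origin near x=0.
- seat_drop (a point): Where the cover's origin goes when its keyholes' wide ends are centred over the studs and it lies flush: in the mini PC's frame x=-18, y=0, z=46 mm (x and y axes of cover and mini PC parallel, 3 mm play all round). From here it slides towards +x under the heads: it meets the strip after 14 mm, is home at 18 mm.
- contact_strip: Row of brass spring fingers inside the rear flange, 100 mm long (y), 9 mm high, on a slide along the mini PC's x. Origin: middle of its front face at the ledge's height, at x=54 mm in the mini PC's frame when free; axes as the mini PC's. It pushes back 2.5 N for each mm it is pressed to +x (10 N at 4 mm) and is squashed flat at 8 mm. Drag of the cover on the ledges adds to the push you feel.
- aio_pc: Fixed all-in-one PC behind the work: screen 560 mm wide (its y), 20 to 500 mm above the desk, 20 to 100 mm in front of its origin (-x side), flat foot reaching 95 mm forward. Origin: on the desk under the foot's centre. Left of the work, before the arm's start, a second screen 400 mm tall stands from about world (0.41, -0.05) to (0.11, 0.36): go over it.
- screwdriver: Black-handled screwdriver, 170 mm long, lying on the desk; a bystander. Origin in the middle of its underside.
- usb_stick: Red USB stick, 58 x 18 x 9 mm, lying on the desk; a bystander. Origin in the middle of its underside.
- bulldog_clip: Black bulldog clip, 32 x 21 x 34 mm, on the desk; a bystander. Origin in the middle of its underside.
Things that resemble listed ones, but are neither listed nor needed, are in the scene too. Leave any blue look-alike of the cover alone.

How it is judged (in metres and radians):
On the way:
1. the cover lies flush on the ledges with the stud heads through its keyholes, not yet touching the contact strip (z of cover in the frame of mini_pc between 0.0445 and 0.0475 m and angle between the z axis of cover and the z axis of mini_pc, either way round below 0.03 rad and angle between the x axis of cover and the x axis of mini_pc, either way round below 0.06 rad and y of cover in the frame of mini_pc between -0.005 and 0.005 m and x of cover in the frame of mini_pc between -0.025 and -0.005 m), for 0.1 s.
At the end, for the whole second after the job is handed in: The cover lies flush on the ledges (within 1.5 mm in height, 0.03 rad level, 5 mm sideways, 0.06 rad square), home within 3 mm under the stud heads, still, and the fingers hold it pressed on the contact strip with 5 to 15 N; screwdriver, USB stick and clip within 20 mm of where they lay (z of cover in the frame of mini_pc between 0.0445 and 0.0475 m and angle between the z axis of cover and the z axis of mini_pc, either way round below 0.03 rad and angle between the x axis of cover and the x axis of mini_pc, either way round below 0.06 rad and y of cover in the frame of mini_pc between -0.005 and 0.005 m and x of cover in the frame of mini_pc between -0.003 and 0.003 m and contact force between cover and contact_strip between 5 and 15 N and x of contact_strip in the frame of mini_pc between 0.0555 and 0.0605 m and contact force between the fingers and cover above 2 N and linear speed of cover below 0.005 m/s and distance of each of screwdriver, usb_stick, bulldog_clip from where it was at the start of the episode below 0.02 m); the arm keeps its last pose, push and grip.
It fails at once if the contact strip is squashed flat (pressed in by 8 mm or more) (x of contact_strip in the frame of mini_pc above 0.062 m).
It fails at once if the cover is forced on the mini PC (over 80 N between them) (contact force between cover and mini_pc above 80 N).
It fails at once if the cover is dropped on the mini PC (reaches it faster than 0.4 m/s) (linear speed of cover above 0.4 m/s and z of cover in the frame of mini_pc between 0.03 and 0.06 m and x of cover in the frame of mini_pc between -0.05 and 0.05 m and y of cover in the frame of mini_pc between -0.04 and 0.04 m).
It fails at once if the screwdriver, USB stick or bulldog clip is moved by more than 20 mm (distance of any of screwdriver, usb_stick, bulldog_clip from where it was at the start of the episode above 0.02 m).
It also fails if it takes over 72 s, if anything falls off the work surface, if the arm or the gripper's body presses on something with over 40 N, if the wrist force passes 120 N, or if a joint passes its speed limit or range.

## Working session

There is one attempt and no reset: what is moved stays moved. The work goes in short steps, Python scripts to look and compute and a tool call to move; the robot and the scene stay as the last step left them, time stands still between calls to the robot, and variables do not carry over. Pictures are saved under pics/ and viewed, about 8 in all and at most 12, crops included, and the job is handed in when it is done.

Besides the shell and the picture viewer there is one more tool, called after "Request:" by a JSON object that holds its "fn" and its "kwargs", one argument or row to a line. send_rows: Moves the arm, as the interface text tells. Its arguments: {"type":"object","properties":{"plan":{"type":"array"}},"required":["plan"]}

```bash
mkdir -p pics; ls; cat > h.py <<'E'
from station import *
import numpy as np, cv2
def snap(n,f):
    c=read_camera(n); cv2.imwrite(f,cv2.cvtColor(c["pixels"],cv2.COLOR_RGB2BGR)); return c
def ray(c,u,v,z):
    R=np.array(c["R"]);t=np.array(c["t"]); o=-R.T@t
    d=R.T@np.array([(u-c["cx"])/c["fx"],(v-c["cy"])/c["fy"],1]); return o+d*(z-o[2])/d[2]
def proj(c,X):
    p=np.array(c["R"])@np.array(X)+np.array(c["t"]); return c["fx"]*p[0]/p[2]+c["cx"],c["fy"]*p[1]/p[2]+c["cy"]
E
python3 - <<'E'
from h import *
import pickle
a=snap("top","pics/t0.png");b=snap("side","pics/s0.png")
pickle.dump((a,b),open("c.pkl","wb"))
for c in(a,b): R=np.array(c["R"]);print(-R.T@np.array(c["t"]),R.round(3).tolist(),c["fx"])
print(get_obs())
A=np.hstack([cv2.imread("pics/t0.png"),cv2.imread("pics/s0.png")])
E
```

```text
pics
[ 474.7730771  -419.07468539  951.5986885 ] [[-0.02, -1.0, -0.018], [-0.99, 0.023, -0.141], [0.142, 0.015, -0.99]] 394.2126353853524
[  307.16556607 -1164.92435818   473.37353593] [[0.935, -0.355, -0.024], [-0.182, -0.418, -0.89], [0.306, 0.836, -0.455]] 356.11941993616153
{'t': 0.1, 'joint_positions': array([ 1.4942281 ,  0.50174767, -0.42681567,  1.55134278,  0.22079215,
        1.13831417, -0.2102994 ]), 'qd': array([ 0.0004537 , -0.00330993, -0.00040087, -0.0009624 , -0.00090028,
        0.00069896, -0.00123959]), 'tau': array([-1.06166844e-02, -5.67875433e+01, -5.83887577e+00, -2.79917336e+01,
       -6.91721379e-02,  2.40293291e-02,  6.47697448e-05]), 'tool_pos': array([ 216.36610996, -612.20053707,  195.38798494]), 'eef_rot': array([-0.69684257, -0.12018415,  0.6970057 , -0.11895063]), 'force': array([-0.08759735, -0.2897998 , -0.54486458]), 'wrist_torque': array([0.04879192, 0.00545184, 0.03423089]), 'finger_gap': 91.73167253936111}
```

View pics/t0.png

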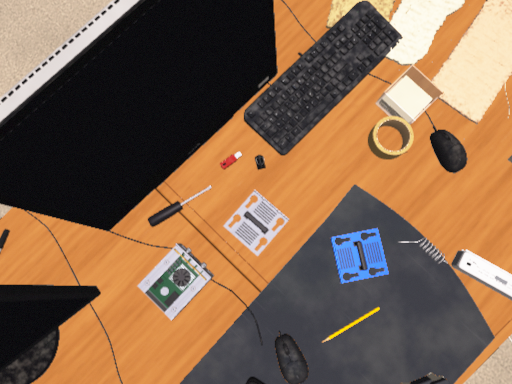

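View pics/s0.png

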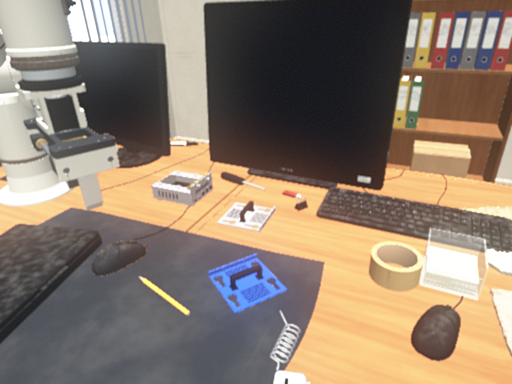

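Candidates for the cover: the bare-metal plate at top px (256,222), the blue look-alike at (360,256), and the open mini PC with its fan at (176,281). I choose the bare-metal plate at (256,222). The screwdriver is at (180,205), the USB stick at (231,160) and the clip at (260,161). Next is a close crop to check the choice.

```bash
python3 - <<'E'
from h import *
im=cv2.imread("pics/t0.png")[180:330,130:300]
cv2.imwrite("pics/c0.png",cv2.resize(im,None,fx=4.0,fy=4.0,interpolation=cv2.INTER_CUBIC)[:600])
E
```

```text
(no output)
```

View pics/c0.png

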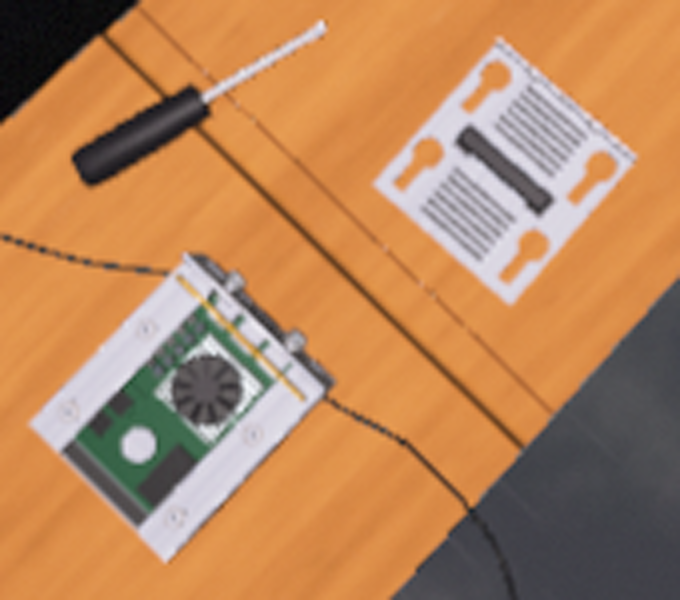

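The crop confirms it. The bare-metal plate has its handle at crop (505,170) and its turned-up edge to the upper right. Its keyholes' wide ends also face upper right, the same way as the PC's rear flange. The studs are at crop (148,328), (70,410), (253,435) and (176,517), with the brass strip from (180,280) to (303,398).

```bash
cat > m.py <<'E'
from h import *
from scipy.optimize import least_squares
def fit(loc,W):  # planar pose fit
    loc=np.array(loc,float);W=np.array(W)[:,:2]
    a=loc-loc.mean(0);b=W-W.mean(0)
    th=np.arctan2((a[:,0]*b[:,1]-a[:,1]*b[:,0]).sum(),(a*b).sum())
    R=np.array([[np.cos(th),-np.sin(th)],[np.sin(th),np.cos(th)]])
    t=W.mean(0)-R@loc.mean(0)
    return t,th,(W-(loc@R.T+t))
E
python3 - <<'E'
from m import *
import pickle
a,b=pickle.load(open("c.pkl","rb"))
g=a["pixels"].astype(int)
def C(x,y): return x/4+130-.375,y/4+180-.375
# studs: dark-weighted centroid
S=[]
gray=cv2.cvtColor(a["pixels"],cv2.COLOR_RGB2GRAY).astype(float)
for x,y in[(148,328),(70,410),(253,435),(176,517)]:
    u,v=C(x,y)
    for _ in range(4):
        i,j=int(round(u)),int(round(v)); w=gray[j-3:j+4,i-3:i+4]; q=np.clip(np.median(w)-4-w,0,40)
        vv,uu=np.mgrid[j-3:j+4,i-3:i+4]; u,v=(uu*q).sum()/q.sum(),(vv*q).sum()/q.sum()
    S.append((u,v)); 
print("studs",np.round(S,2), np.round([C(x,y) for x,y in[(148,328),(70,410),(253,435),(176,517)]],1).tolist())
loc=[(22,42),(-40,42),(22,-42),(-40,-42)]
for zz in (52,):
  t,th,r=fit(loc,[ray(a,*p,zz) for p in S]); print("PC",t,th,r.round(1).tolist())
  Wr=[ray(a,*C(x,y),zz) for x,y in[(148,328),(70,410),(253,435),(176,517)]]
  t2,th2,r2=fit(loc,Wr); print("PC eye",t2,th2,r2.round(1).tolist())
# cover holes: orange mask inside
hsv=cv2.cvtColor(a["pixels"],cv2.COLOR_RGB2HSV)
m=(hsv[...,1]>70).astype(np.uint8)
cc,h=cv2.findContours(1-m,cv2.RETR_CCOMP,cv2.CHAIN_APPROX_NONE)
n,l,s,c=cv2.connectedComponentsWithStats(m,connectivity=4)
H=[]
for k in range(n):
    if 8<s[k,4]<200 and 220<c[k][0]<292 and 185<c[k][1]<262: print("hole",c[k].round(2),s[k,4])
cx=[C(498,40),C(635,158),C(512,303),C(375,183)]
P=[ray(a,*p,z) for p,z in zip(cx,(11,11,3,3))]
t,th,r=fit([(57,55),(57,-55),(-58,-55),(-58,55)],P);print("cover",t,th,r.round(1).tolist())
P=[ray(a,*C(x,y),30) for x,y in[(467,138),(543,202)]];print("bar",P,np.mean(P,0))
from scipy.spatial.transform import Rotation as Ro
print(Ro.from_quat(get_obs()["eef_rot"]).as_matrix().round(3))
E
```

```text
studs [[171.33 266.33]
 [146.95 281.67]
 [187.43 283.97]
 [174.08 308.59]] [[166.6, 261.6], [147.1, 282.1], [192.9, 288.4], [173.6, 308.9]]
PC [ 406.12141054 -218.52684353] -0.785053891570224 [[-10.4, -10.6], [0.6, 0.2], [9.4, 12.3], [0.3, -2.0]]
PC eye [ 405.953399   -218.71224214] -0.7804612956878109 [[0.5, 0.2], [0.1, 0.0], [-0.5, 0.3], [-0.1, -0.5]]
hole [251.83 200.66] 71
hole [234.71 220.  ] 72
hole [277.93 223.35] 74
hole [261.   243.17] 71
cover [ 539.62578413 -407.13726242] -0.7341212123135356 [[-1.0, 0.0], [-0.3, 1.5], [1.0, -0.3], [0.3, -1.1]]
bar [array([ 557.21598832, -385.41687358,   30.        ]), array([ 518.88740295, -429.0363134 ,   30.        ])] [ 538.05169564 -407.22659349   30.        ]
[[-0.001  0.333 -0.943]
 [ 0.002 -0.943 -0.333]
 [-1.    -0.002 -0.   ]]
```

```bash
cat >> m.py <<'E'
from scipy.spatial.transform import Rotation as Ro
PC=np.array([405.95,-218.7]);TH=-0.7805
def go(x,y,z,th):  # report shift in current tool axes (cm) and wx (deg) to put TCP at x,y,z with tool y along th
    o=get_obs();M=Ro.from_quat(o["eef_rot"]).as_matrix();d=M.T@(np.array([x,y,z])-o["tool_pos"])/10
    dth=(th-np.arctan2(M[1,1],M[0,1])+np.pi/2)%np.pi-np.pi/2
    print("shift cm",d.round(2),"wx deg",-np.degrees(dth).round(2),"tilt",(M[:,0]-[0,0,-1]).round(4),"F",np.round(o["force"],1),"t",o["t"])
def pcf(x,y): # world xy -> PC frame
    return np.array([[np.cos(TH),np.sin(TH)],[-np.sin(TH),np.cos(TH)]])@(np.array([x,y])-PC)
def pcw(x,y): return PC+np.array([[np.cos(TH),-np.sin(TH)],[np.sin(TH),np.cos(TH)]])@np.array([x,y])
E
python3 - <<'E'
from m import *
import pickle
a,b=pickle.load(open("c.pkl","rb"))
H=[(251.83,200.66),(234.71,220.),(277.93,223.35),(261.,243.17)]
d=4.9
t,th,r=fit([(40-d,42),(-22-d,42),(40-d,-42),(-22-d,-42)],[ray(a,*p,1.5) for p in H]);print("cover",t,th,r.round(1).tolist())
for c,X in((b,[*t,26]),(b,[*PC,46])): print("side px",proj(c,X))
go(*t,100,th)
E
```

```text
cover [ 537.8877385  -405.29507587] -0.7391294822406567 [[0.1, -0.3], [-0.1, 0.2], [0.3, 0.1], [-0.3, 0.1]]
side px (np.float64(244.4548590656856), np.float64(207.12722301267206))
side px (np.float64(179.6224783357974), np.float64(180.37120734677904))
shift cm [  9.56  -8.77 -37.21] wx deg -28.18 tilt [-0.0005  0.0017  0.    ] F [-0.1 -0.3 -0.5] t 0.1
```

The hole fit agrees to 0.3 mm, and the side projection lands on the handle. Moving above it.

Request:
{"fn": "send_rows", "kwargs": {
  "plan": [
    {"y": -0.4,"z": -1.8,"claw": 0.5},
    {"y": -0.7,"z": -2.9,"claw": 0.5},
    {"y": -0.7,"z": -2.9,"claw": 0.5},
    {"y": -0.7,"z": -2.9,"claw": 0.5},
    {"y": -0.7,"z": -2.9,"claw": 0.5},
    {"y": -0.7,"z": -2.9,"claw": 0.5},
    {"y": -0.7,"z": -2.9,"claw": 0.5},
    {"y": -0.7,"z": -2.9,"claw": 0.5},
    {"y": -0.7,"z": -2.9,"claw": 0.5},
    {"y": -0.7,"z": -2.9,"claw": 0.5},
    {"y": -0.7,"z": -2.9,"claw": 0.5},
    {"y": -0.7,"z": -2.9,"claw": 0.5},
    {"y": -0.7,"z": -2.8,"claw": 0.5},
    {"wx": -5,"claw": 0.5},
    {"wx": -5,"claw": 0.5},
    {"wx": -6,"claw": 0.5},
    {"wx": -6,"claw": 0.5},
    {"wx": -6,"claw": 0.5},
    {"claw": 0.5},
    {"claw": 0.5}
  ]
}}

```text
invalid input at $.plan[0]: expected keys x, y, z, wx, wy, wz, claw
```

```bash
python3 - <<'E'
from m import *
go(538.2,-406,60,-0.739);print(get_obs()["finger_gap"],get_obs()["tool_pos"])
E
```

```text
shift cm [ 13.56  -8.69 -37.22] wx deg -28.19 tilt [-0.0005  0.0017  0.    ] F [-0.1 -0.3 -0.5] t 0.1
91.73167253936111 [ 216.36610996 -612.20053707  195.38798494]
```

All keys are required in every row.

Request:
{"fn": "send_rows", "kwargs": {
  "plan": [
    {"x": 0,"y": -0.5,"z": -2.2,"wx": 0,"wy": 0,"wz": 0,"claw": 0.5},
    {"x": 0,"y": -0.7,"z": -2.9,"wx": 0,"wy": 0,"wz": 0,"claw": 0.5},
    {"x": 0,"y": -0.7,"z": -2.9,"wx": 0,"wy": 0,"wz": 0,"claw": 0.5},
    {"x": 0,"y": -0.7,"z": -2.9,"wx": 0,"wy": 0,"wz": 0,"claw": 0.5},
    {"x": 0,"y": -0.7,"z": -2.9,"wx": 0,"wy": 0,"wz": 0,"claw": 0.5},
    {"x": 0,"y": -0.7,"z": -2.9,"wx": 0,"wy": 0,"wz": 0,"claw": 0.5},
    {"x": 0,"y": -0.7,"z": -2.9,"wx": 0,"wy": 0,"wz": 0,"claw": 0.5},
    {"x": 0,"y": -0.7,"z": -2.9,"wx": 0,"wy": 0,"wz": 0,"claw": 0.5},
    {"x": 0,"y": -0.7,"z": -2.9,"wx": 0,"wy": 0,"wz": 0,"claw": 0.5},
    {"x": 0,"y": -0.7,"z": -2.9,"wx": 0,"wy": 0,"wz": 0,"claw": 0.5},
    {"x": 0,"y": -0.7,"z": -2.9,"wx": 0,"wy": 0,"wz": 0,"claw": 0.5},
    {"x": 0,"y": -0.7,"z": -2.9,"wx": 0,"wy": 0,"wz": 0,"claw": 0.5},
    {"x": 0,"y": -0.5,"z": -3.1,"wx": 0,"wy": 0,"wz": 0,"claw": 0.5},
    {"x": 0,"y": 0,"z": 0,"wx": -5.6,"wy": 0,"wz": 0,"claw": 0.5},
    {"x": 0,"y": 0,"z": 0,"wx": -5.6,"wy": 0,"wz": 0,"claw": 0.5},
    {"x": 0,"y": 0,"z": 0,"wx": -5.6,"wy": 0,"wz": 0,"claw": 0.5},
    {"x": 0,"y": 0,"z": 0,"wx": -5.7,"wy": 0,"wz": 0,"claw": 0.5},
    {"x": 0,"y": 0,"z": 0,"wx": -5.7,"wy": 0,"wz": 0,"claw": 0.5},
    {"x": 0,"y": 0,"z": 0,"wx": 0,"wy": 0,"wz": 0,"claw": 0.5},
    {"x": 0,"y": 0,"z": 0,"wx": 0,"wy": 0,"wz": 0,"claw": 0.5}
  ]
}}

```text
t: 1.77
tool_pos: [538.0, -406.7, 195.7]
eef_rot: [-0.647, -0.285, 0.647, -0.284]
force: [-0.1, -0.4, -0.3]
finger_gap: 46.1
```

```bash
python3 - <<'E'
from m import *
go(538.2,-406,60,-0.739);print(get_obs()["finger_gap"],get_obs()["tool_pos"])
E
```

```text
shift cm [13.57 -0.02 -0.06] wx deg -0.17 tilt [-0.0006  0.0009  0.    ] F [-0.1 -0.4 -0.3] t 1.7667
46.06763860946887 [ 538.02724291 -406.71605727  195.74849861]
```

Request:
{"fn": "send_rows", "kwargs": {
  "plan": [
    {"x": 1.5,"y": 0,"z": 0,"wx": 0,"wy": 0,"wz": 0,"claw": 0.5},
    {"x": 2.5,"y": 0,"z": 0,"wx": 0,"wy": 0,"wz": 0,"claw": 0.5},
    {"x": 2.5,"y": 0,"z": 0,"wx": 0,"wy": 0,"wz": 0,"claw": 0.5},
    {"x": 2.5,"y": 0,"z": 0,"wx": 0,"wy": 0,"wz": 0,"claw": 0.5},
    {"x": 2.5,"y": 0,"z": 0,"wx": 0,"wy": 0,"wz": 0,"claw": 0.5},
    {"x": 2,"y": 0,"z": 0,"wx": 0,"wy": 0,"wz": 0,"claw": 0.5},
    {"x": 1.5,"y": 0,"z": 0,"wx": 0,"wy": 0,"wz": 0,"claw": 0.5},
    {"x": 1,"y": 0,"z": 0,"wx": 0,"wy": 0,"wz": 0,"claw": 0.5},
    {"x": 1,"y": 0,"z": 0,"wx": 0,"wy": 0,"wz": 0,"claw": 0.5},
    {"x": 1,"y": 0,"z": 0,"wx": 0,"wy": 0,"wz": 0,"claw": 0.5},
    {"x": 0.6,"y": 0,"z": 0,"wx": 0,"wy": 0,"wz": 0,"claw": 0.5},
    {"x": 0,"y": 0,"z": 0,"wx": 0,"wy": 0,"wz": 0,"claw": 0.5},
    {"x": 0,"y": 0,"z": 0,"wx": 0,"wy": 0,"wz": 0,"claw": 0.5}
  ]
}}

```text
t: 2.85
tool_pos: [538.6, -406.9, 10.5]
eef_rot: [0.647, 0.286, -0.647, 0.286]
force: [-0.5, 0.7, 0.1]
finger_gap: 45.8
```

```bash
python3 - <<'E'
from m import *
go(538.2,-406,9,-0.739);print(get_obs()["finger_gap"],get_obs()["tool_pos"])
a=snap("top","pics/t1.png");b=snap("side","pics/s1.png")
A=a["pixels"][170:290,190:320];B=b["pixels"][130:250,180:310]
cv2.imwrite("pics/v1.png",cv2.resize(np.hstack([A,B])[...,::-1],None,fx=3,fy=3,interpolation=cv2.INTER_CUBIC))
E
```

```text
shift cm [ 0.15 -0.09 -0.04] wx deg 0.0 tilt [ 0.0003 -0.0001  0.    ] F [-0.5  0.7  0.1] t 2.85
45.80131983471651 [ 538.60942313 -406.87302597   10.53318604]
```

View pics/v1.png

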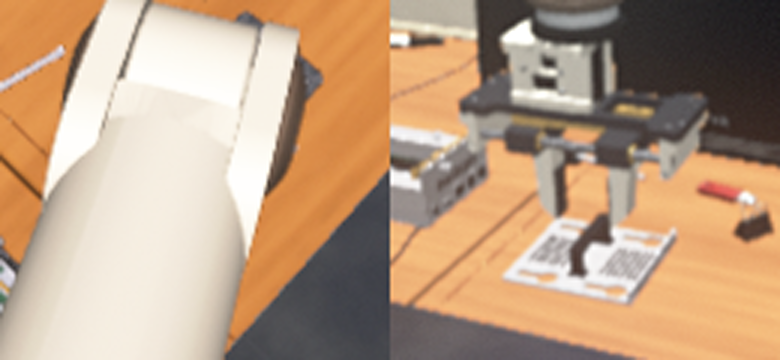

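```bash
python3 - <<'E'
from m import *
import pickle
_,b=pickle.load(open("c.pkl","rb"))
f=lambda X:np.round([(proj(b,X)[0]-180)*3+391,(proj(b,X)[1]-130)*3+1])
th=-0.739;ex=np.array([np.cos(th),np.sin(th)]);ey=np.array([-ex[1],ex[0]])
t=np.array([538.2,-406])
for n,x,y,z in[("tip-",-23,0,10.5),("tip+",23,0,10.5),("barL",0,33,31),("barR",0,-33,31),("c+x+y",58,55,13),("c+x-y",58,-55,13),("c-x-y",-58,-55,3),("c-x+y",-58,55,3)]:
  print(n,f([*(t+ex*x+ey*y),z]))
B=cv2.imread("pics/s1.png")[165:230,210:285]
cv2.imwrite("pics/v2.png",cv2.resize(B,None,fx=8,fy=8,interpolation=cv2.INTER_CUBIC))
E
```

```text
tip- [561. 244.]
tip+ [611. 253.]
barL [600. 210.]
barR [568. 246.]
c+x+y [671. 227.]
c+x-y [624. 291.]
c-x-y [496. 276.]
c-x+y [553. 216.]
```

View pics/v2.png

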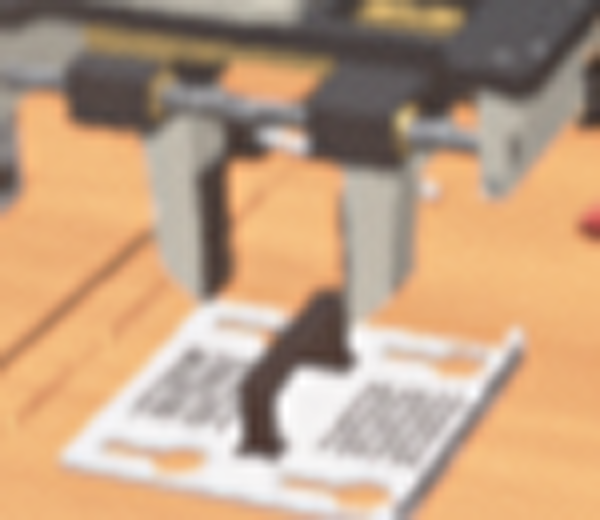

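The side view shows the tips near full-image px (236,202) and (256,204), about 9 px above where the reported TCP should project, while the cover agrees with its measured pose. I'll check the reported TCP against the start picture.

```bash
python3 - <<'E'
from m import *
import pickle
_,b=pickle.load(open("c.pkl","rb"))
for s in(46,-46,65,-65): print(s,np.round(proj(b,[216.4+.333*s,-612.2-.943*s,195.4])))
# tip heights if xy reported is right; tip positions if z is right
o=get_obs();th=-0.739;ex=np.array([np.cos(th),np.sin(th)])
for s,p in((-27,(235.6,201.9)),(27,(255.6,204.4))):
  P=o["tool_pos"][:2]+ex*s
  print(s,[(z,np.round(proj(b,[*P,z]),1).tolist()) for z in(10,25,35,45)], "at z10",ray(b,*p,10).round(), "z40",ray(b,*p,40).round())
B=cv2.imread("pics/s0.png")[100:225,20:145]
cv2.imwrite("pics/v3.png",cv2.resize(B,None,fx=4,fy=4,interpolation=cv2.INTER_CUBIC))
E
```

```text
46 [ 97. 224.]
-46 [ 79. 203.]
65 [101. 230.]
-65 [ 75. 199.]
-27 [(10, [235.9, 211.1]), (25, [235.6, 206.0]), (35, [235.4, 202.6]), (45, [235.1, 199.2])] at z10 [ 533. -341.   10.] z40 [ 518. -394.   40.]
27 [(10, [255.1, 214.6]), (25, [254.9, 209.4]), (35, [254.8, 206.0]), (45, [254.7, 202.5])] at z10 [ 578. -376.   10.] z40 [ 561. -427.   40.]
```

View pics/v3.png

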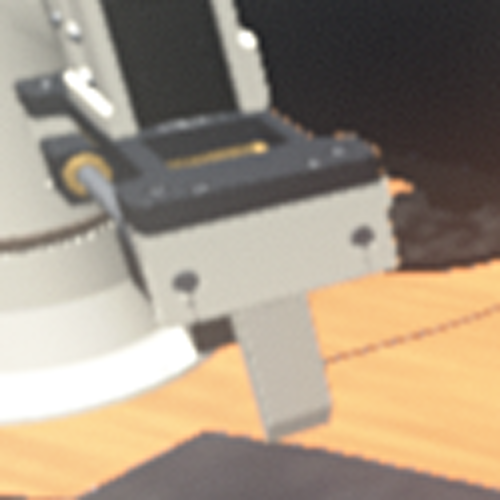

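The start picture also shows the drawn tip higher than reported: about (95,206) against a prediction of (97,224). Closing the fingers settles it: the gap stops at 12 mm if they are around the bar, or goes to about 0 if they are above it.

Request:
{"fn": "send_rows", "kwargs": {
  "plan": [
    {"x": 0,"y": 0,"z": 0,"wx": 0,"wy": 0,"wz": 0,"claw": 0.7},
    {"x": 0,"y": 0,"z": 0,"wx": 0,"wy": 0,"wz": 0,"claw": 0.8},
    {"x": 0,"y": 0,"z": 0,"wx": 0,"wy": 0,"wz": 0,"claw": 0.9},
    {"x": 0,"y": 0,"z": 0,"wx": 0,"wy": 0,"wz": 0,"claw": 1},
    {"x": 0,"y": 0,"z": 0,"wx": 0,"wy": 0,"wz": 0,"claw": 1},
    {"x": 0,"y": 0,"z": 0,"wx": 0,"wy": 0,"wz": 0,"claw": 1},
    {"x": 0,"y": 0,"z": 0,"wx": 0,"wy": 0,"wz": 0,"claw": 1}
  ]
}}

```text
t: 3.53
tool_pos: [538.4, -406.8, 10.4]
eef_rot: [0.647, 0.286, -0.647, 0.286]
force: [-0.0, 0.0, -0.9]
finger_gap: 3.7
```

```bash
python3 - <<'E'
from m import *
o=get_obs();print(o["finger_gap"],o["force"],o["tool_pos"])
b=snap("side","pics/s2.png")
B=cv2.imread("pics/s2.png")[165:230,210:285]
cv2.imwrite("pics/v4.png",cv2.resize(B,None,fx=8,fy=8,interpolation=cv2.INTER_CUBIC))
E
```

```text
3.7118632813230623 [-0.02566818  0.00268787 -0.86804119] [ 538.39271098 -406.81735743   10.35886468]
```

View pics/v4.png

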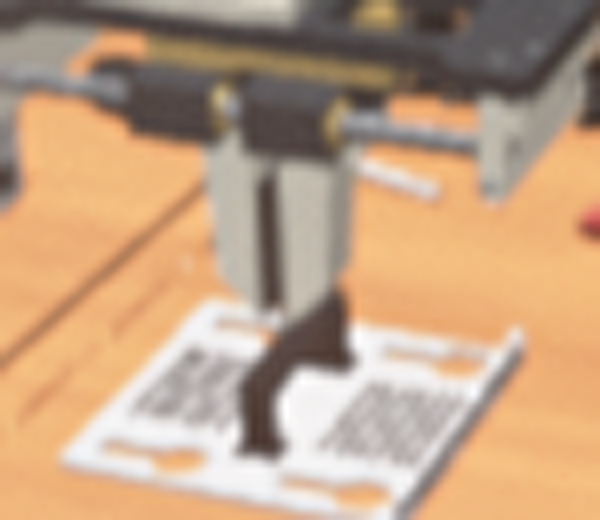

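```bash
python3 - <<'E'
from m import *
import pickle
a,b=pickle.load(open("c.pkl","rb"))
th=-0.739;ex=np.array([np.cos(th),np.sin(th)]);ey=np.array([-ex[1],ex[0]])
t=np.array([538.5,-406.8])
for nm,sh,dz in(("as reported",(0,0),0),("dz26",(0,0),26),("dy",(16,48),0)):
  print(nm,[np.round(proj(a,[*(t+ex*95+ey*s+sh),z+dz])).tolist() for s in(37,-37) for z in(76,110)],
   "start",[np.round(proj(b,[216.4+.333*65-.943*w+sh[0],-612.2-.943*65-.333*w+sh[1],195.4+dz])).tolist() for w in(-9.5,9.5)],
   "inner",[np.round(proj(b,[216.4+.333*46-.943*w+sh[0],-612.2-.943*46-.333*w+sh[1],195.4+dz])).tolist() for w in(-9.5,9.5)])
A=cv2.imread("pics/t1.png")[140:240,220:320]
cv2.imwrite("pics/v5.png",cv2.resize(A,None,fx=5,fy=5,interpolation=cv2.INTER_CUBIC))
E
```

```text
as reported [[271.0, 178.0], [271.0, 175.0], [296.0, 199.0], [297.0, 197.0]] start [[108.0, 227.0], [94.0, 232.0]] inner [[103.0, 222.0], [90.0, 227.0]]
dz26 [[271.0, 176.0], [271.0, 173.0], [297.0, 198.0], [298.0, 196.0]] start [[104.0, 212.0], [90.0, 217.0]] inner [[99.0, 207.0], [86.0, 211.0]]
dy [[249.0, 171.0], [249.0, 168.0], [274.0, 193.0], [275.0, 191.0]] start [[119.0, 210.0], [107.0, 214.0]] inner [[114.0, 206.0], [102.0, 210.0]]
```

View pics/v5.png

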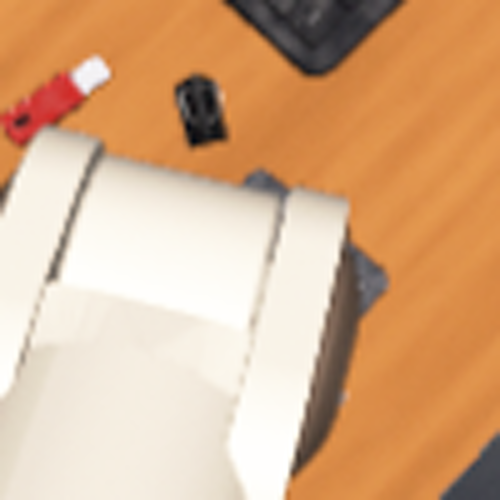

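The top view confirms the reported xy (body corners at full px (272,174) and (298,197)). Only z is off: both pictures put the real fingertips about 27 mm higher than reported. I'll reopen and go down in stages, watching the force.

Request:
{"fn": "send_rows", "kwargs": {
  "plan": [
    {"x": 0,"y": 0,"z": 0,"wx": 0,"wy": 0,"wz": 0,"claw": 0.5},
    {"x": 0,"y": 0,"z": 0,"wx": 0,"wy": 0,"wz": 0,"claw": 0.5},
    {"x": 0,"y": 0,"z": 0,"wx": 0,"wy": 0,"wz": 0,"claw": 0.5},
    {"x": 0,"y": 0,"z": 0,"wx": 0,"wy": 0,"wz": 0,"claw": 0.5},
    {"x": 0,"y": 0,"z": 0,"wx": 0,"wy": 0,"wz": 0,"claw": 0.5},
    {"x": 0.3,"y": -0.05,"z": 0,"wx": 0,"wy": 0,"wz": 0,"claw": 0.5},
    {"x": 0.3,"y": 0,"z": 0,"wx": 0,"wy": 0,"wz": 0,"claw": 0.5},
    {"x": 0.3,"y": 0,"z": 0,"wx": 0,"wy": 0,"wz": 0,"claw": 0.5},
    {"x": 0.3,"y": 0,"z": 0,"wx": 0,"wy": 0,"wz": 0,"claw": 0.5},
    {"x": 0.3,"y": 0,"z": 0,"wx": 0,"wy": 0,"wz": 0,"claw": 0.5},
    {"x": 0.3,"y": 0,"z": 0,"wx": 0,"wy": 0,"wz": 0,"claw": 0.5},
    {"x": 0,"y": 0,"z": 0,"wx": 0,"wy": 0,"wz": 0,"claw": 0.5},
    {"x": 0,"y": 0,"z": 0,"wx": 0,"wy": 0,"wz": 0,"claw": 0.5}
  ]
}}

```text
t: 4.67
tool_pos: [537.9, -406.3, -8.0]
eef_rot: [-0.647, -0.286, 0.647, -0.286]
force: [0.4, 0.2, 1.0]
finger_gap: 45.9
```

```bash
python3 - <<'E'
from m import *
o=get_obs();print(o["finger_gap"],o["force"],o["tool_pos"])
b=snap("side","pics/s3.png")
B=cv2.imread("pics/s3.png")[165:230,210:285]
cv2.imwrite("pics/v6.png",cv2.resize(B,None,fx=8,fy=8,interpolation=cv2.INTER_CUBIC))
E
```

```text
45.90226594921593 [0.43759649 0.15548056 0.95582049] [ 537.8708295  -406.30364846   -8.00056574]
```

View pics/v6.png

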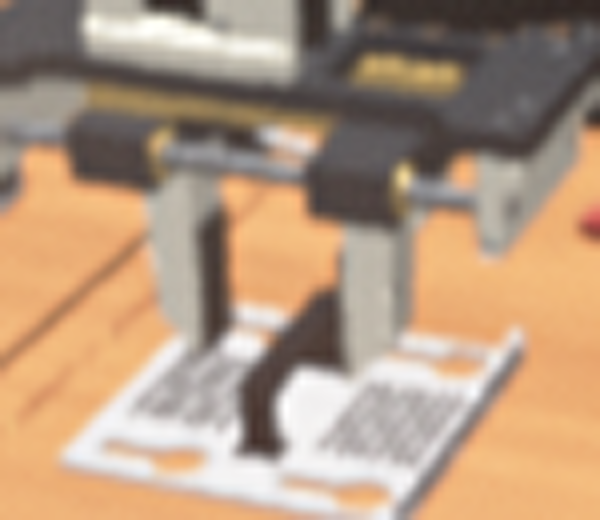

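The reported z is now -8 with no contact. From the image (tips at crop (210,350) and (360,375)) the true tip height is about 17 mm. Lowering another 8 mm and closing.

Request:
{"fn": "send_rows", "kwargs": {
  "plan": [
    {"x": 0.2,"y": 0,"z": 0,"wx": 0,"wy": 0,"wz": 0,"claw": 0.5},
    {"x": 0.2,"y": 0,"z": 0,"wx": 0,"wy": 0,"wz": 0,"claw": 0.5},
    {"x": 0.2,"y": 0,"z": 0,"wx": 0,"wy": 0,"wz": 0,"claw": 0.5},
    {"x": 0.2,"y": 0,"z": 0,"wx": 0,"wy": 0,"wz": 0,"claw": 0.5},
    {"x": 0,"y": 0,"z": 0,"wx": 0,"wy": 0,"wz": 0,"claw": 0.5},
    {"x": 0,"y": 0,"z": 0,"wx": 0,"wy": 0,"wz": 0,"claw": 0.5}
  ]
}}

```text
t: 5.22
tool_pos: [537.9, -406.4, -15.9]
eef_rot: [-0.647, -0.286, 0.647, -0.286]
force: [0.7, -0.7, 0.3]
finger_gap: 45.9
```

Request:
{"fn": "send_rows", "kwargs": {
  "plan": [
    {"x": 0,"y": 0,"z": 0,"wx": 0,"wy": 0,"wz": 0,"claw": 0.7},
    {"x": 0,"y": 0,"z": 0,"wx": 0,"wy": 0,"wz": 0,"claw": 0.8},
    {"x": 0,"y": 0,"z": 0,"wx": 0,"wy": 0,"wz": 0,"claw": 0.9},
    {"x": 0,"y": 0,"z": 0,"wx": 0,"wy": 0,"wz": 0,"claw": 1},
    {"x": 0,"y": 0,"z": 0,"wx": 0,"wy": 0,"wz": 0,"claw": 1},
    {"x": 0,"y": 0,"z": 0,"wx": 0,"wy": 0,"wz": 0,"claw": 1},
    {"x": 0,"y": 0,"z": 0,"wx": 0,"wy": 0,"wz": 0,"claw": 1}
  ]
}}

```text
t: 5.8
tool_pos: [538.5, -406.9, -15.5]
eef_rot: [0.647, 0.285, -0.647, 0.286]
force: [1.4, -0.7, -0.6]
finger_gap: 11.7
```

Gripped at 11.7 mm. Lifting and checking the weight.

Request:
{"fn": "send_rows", "kwargs": {
  "plan": [
    {"x": -0.3,"y": 0,"z": 0,"wx": 0,"wy": 0,"wz": 0,"claw": 1},
    {"x": -0.6,"y": 0,"z": 0,"wx": 0,"wy": 0,"wz": 0,"claw": 1},
    {"x": -1.1,"y": 0,"z": 0,"wx": 0,"wy": 0,"wz": 0,"claw": 1},
    {"x": -1.5,"y": 0,"z": 0,"wx": 0,"wy": 0,"wz": 0,"claw": 1},
    {"x": -1.5,"y": 0,"z": 0,"wx": 0,"wy": 0,"wz": 0,"claw": 1},
    {"x": -1.5,"y": 0,"z": 0,"wx": 0,"wy": 0,"wz": 0,"claw": 1},
    {"x": -1.5,"y": 0,"z": 0,"wx": 0,"wy": 0,"wz": 0,"claw": 1},
    {"x": -1.2,"y": 0,"z": 0,"wx": 0,"wy": 0,"wz": 0,"claw": 1},
    {"x": -0.8,"y": 0,"z": 0,"wx": 2.4,"wy": 0,"wz": 0,"claw": 1},
    {"x": 0,"y": 0,"z": 0,"wx": 0,"wy": 0,"wz": 0,"claw": 1},
    {"x": 0,"y": 0,"z": 0,"wx": 0,"wy": 0,"wz": 0,"claw": 1}
  ]
}}

```text
t: 6.72
tool_pos: [538.5, -406.9, 85.6]
eef_rot: [0.653, 0.272, -0.652, 0.273]
force: [-0.2, -0.0, -5.6]
finger_gap: 11.7
```

```bash
python3 - <<'E'
from m import *
x,y=pcw(-17.3,-0.4)
go(x,y,85,TH);print(x,y,get_obs()["finger_gap"],get_obs()["tool_pos"])
E
```

```text
shift cm [ 2.000e-02 -2.439e+01 -4.020e+00] wx deg 0.04 tilt [ 0.0013 -0.0014  0.    ] F [-0.2 -0.  -5.6] t 6.7167
393.37582678124284 -206.81134289060827 11.703721441411982 [ 538.47012877 -406.89014765   85.61396239]
```

Request:
{"fn": "send_rows", "kwargs": {
  "plan": [
    {"x": 0,"y": -0.6,"z": -0.1,"wx": 0,"wy": 0,"wz": 0,"claw": 1},
    {"x": 0,"y": -1.2,"z": -0.2,"wx": 0,"wy": 0,"wz": 0,"claw": 1},
    {"x": 0,"y": -1.8,"z": -0.3,"wx": 0,"wy": 0,"wz": 0,"claw": 1},
    {"x": 0,"y": -2,"z": -0.3,"wx": 0,"wy": 0,"wz": 0,"claw": 1},
    {"x": 0,"y": -2,"z": -0.3,"wx": 0,"wy": 0,"wz": 0,"claw": 1},
    {"x": 0,"y": -2,"z": -0.3,"wx": 0,"wy": 0,"wz": 0,"claw": 1},
    {"x": 0,"y": -2,"z": -0.4,"wx": 0,"wy": 0,"wz": 0,"claw": 1},
    {"x": 0,"y": -2,"z": -0.4,"wx": 0,"wy": 0,"wz": 0,"claw": 1},
    {"x": 0,"y": -2,"z": -0.4,"wx": 0,"wy": 0,"wz": 0,"claw": 1},
    {"x": 0,"y": -2,"z": -0.4,"wx": 0,"wy": 0,"wz": 0,"claw": 1},
    {"x": 0,"y": -2,"z": -0.3,"wx": 0,"wy": 0,"wz": 0,"claw": 1},
    {"x": 0,"y": -1.8,"z": -0.3,"wx": 0,"wy": 0,"wz": 0,"claw": 1},
    {"x": 0,"y": -1.5,"z": -0.2,"wx": 0,"wy": 0,"wz": 0,"claw": 1},
    {"x": 0,"y": -1,"z": -0.1,"wx": 0,"wy": 0,"wz": 0,"claw": 1},
    {"x": 0,"y": -0.5,"z": 0,"wx": 0,"wy": 0,"wz": 0,"claw": 1},
    {"x": 0,"y": 0,"z": 0,"wx": 0,"wy": 0,"wz": 0,"claw": 1},
    {"x": 0,"y": 0,"z": 0,"wx": 0,"wy": 0,"wz": 0,"claw": 1},
    {"x": 0,"y": 0,"z": 0,"wx": 0,"wy": 0,"wz": 0,"claw": 1}
  ]
}}

```text
t: 8.22
tool_pos: [393.8, -207.3, 84.6]
eef_rot: [0.653, 0.272, -0.652, 0.272]
force: [0.6, -0.9, -5.1]
finger_gap: 11.6
```

```bash
python3 - <<'E'
from m import *
x,y=pcw(-17.3,-0.4)
go(x,y,45,TH);print(get_obs()["finger_gap"],get_obs()["tool_pos"])
E
```

```text
shift cm [ 3.96 -0.06 -0.  ] wx deg -0.05 tilt [ 0.0013 -0.0005  0.    ] F [ 0.6 -0.9 -5.1] t 8.2167
11.611158979190089 [ 393.75514842 -207.26171995   84.55106688]
```

Request:
{"fn": "send_rows", "kwargs": {
  "plan": [
    {"x": 0.4,"y": -0.05,"z": 0,"wx": 0,"wy": 0,"wz": 0,"claw": 1},
    {"x": 0.8,"y": 0,"z": 0,"wx": 0,"wy": 0,"wz": 0,"claw": 1},
    {"x": 0.9,"y": 0,"z": 0,"wx": 0,"wy": 0,"wz": 0,"claw": 1},
    {"x": 0.9,"y": 0,"z": 0,"wx": 0,"wy": 0,"wz": 0,"claw": 1},
    {"x": 0.7,"y": 0,"z": 0,"wx": 0,"wy": 0,"wz": 0,"claw": 1},
    {"x": 0.4,"y": 0,"z": 0,"wx": 0,"wy": 0,"wz": 0,"claw": 1},
    {"x": 0,"y": 0,"z": 0,"wx": 0,"wy": 0,"wz": 0,"claw": 1},
    {"x": 0,"y": 0,"z": 0,"wx": 0,"wy": 0,"wz": 0,"claw": 1},
    {"x": 0,"y": 0,"z": 0,"wx": 0,"wy": 0,"wz": 0,"claw": 1}
  ]
}}

```text
t: 8.97
tool_pos: [392.8, -206.0, 43.5]
eef_rot: [0.653, 0.272, -0.652, 0.272]
force: [0.2, -0.3, -4.8]
finger_gap: 11.5
```

```bash
python3 - <<'E'
from m import *
o=get_obs();print(o["finger_gap"],o["tool_pos"],o["force"])
b=snap("side","pics/s4.png");a=snap("top","pics/t4.png")
B=cv2.imread("pics/s4.png")[140:215,140:230];A=cv2.imread("pics/t4.png")[235:335,110:230]
B=cv2.resize(B,(480,400),interpolation=cv2.INTER_CUBIC)
A=cv2.resize(A,(300,250),interpolation=cv2.INTER_CUBIC);A=np.vstack([A,np.zeros((150,300,3),np.uint8)])
cv2.imwrite("pics/v7.png",np.hstack([B,A]))
zu=o["tool_pos"][2]+15.6; print("underside",zu)
for n,x,y,z in[("c+x-y",58,-55,zu+10),("c-x-y",-58,-55,zu),("c-x+y",-58,55,zu),("c+x+y",58,55,zu+10)]:
  d=pcw(x,y)-PC; p=proj(b,[*(o["tool_pos"][:2]+d),z]); print(n,np.round([(p[0]-140)*5.333,(p[1]-140)*5.333]))
for n,x,y in[("pc+x-y",66,-55),("pc-x-y",-66,-55),("pc-x+y",-66,55)]:
  p=proj(b,[*pcw(x,y),46]); print(n,np.round([(p[0]-140)*5.333,(p[1]-140)*5.333]))
E
```

```text
11.493235374403527 [ 392.81821878 -205.95596036   43.49032481] [ 0.19803428 -0.26866331 -4.84589661]
underside 59.09032481430471
c+x-y [206. 230.]
c-x-y [ 25. 212.]
c-x+y [154. 136.]
c+x+y [326. 148.]
pc+x-y [256. 279.]
pc-x-y [ 45. 238.]
pc-x+y [172. 159.]
```

View pics/v7.png

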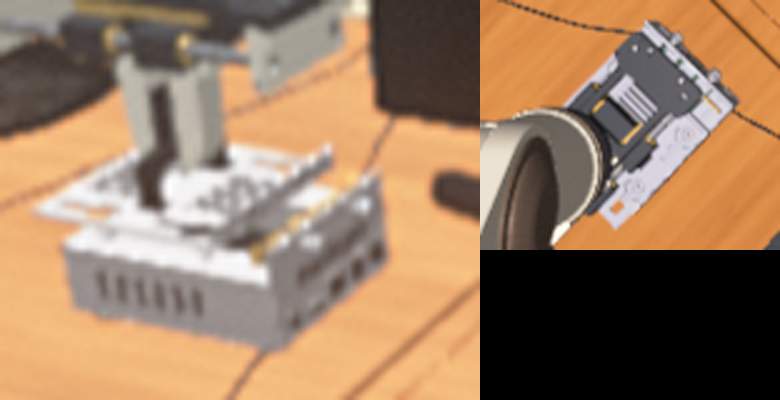

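The cover hovers level over the ledges, and two -y keyholes with studs inside are visible in the top view, near full px (192,288) and (172,310). Closer look there.

```bash
python3 - <<'E'
from m import *
import pickle
a,_=pickle.load(open("c.pkl","rb"))
o=get_obs();zu=59.1;X0,Y0,s=160,272,12
f=lambda p:np.round([(p[0]-X0+.5)*s,(p[1]-Y0+.5)*s])
for x in(40,-22):
  print("hole",f(proj(a,[*(o["tool_pos"][:2]+pcw(x,-42)-PC),zu+2])),"slotend",f(proj(a,[*(o["tool_pos"][:2]+pcw(x-19,-42)-PC),zu+2])))
for x in(22,-40): print("stud",f(proj(a,[*pcw(x,-42),53.6])))
im=cv2.imread("pics/t4.png")[Y0:Y0+50,X0:X0+55]
cv2.imwrite("pics/v8.png",cv2.resize(im,None,fx=s,fy=s,interpolation=cv2.INTER_CUBIC))
E
```

```text
hole [394. 206.] slotend [322. 283.]
hole [156. 457.] slotend [ 83. 534.]
stud [401. 201.]
stud [165. 449.]
```

View pics/v8.png

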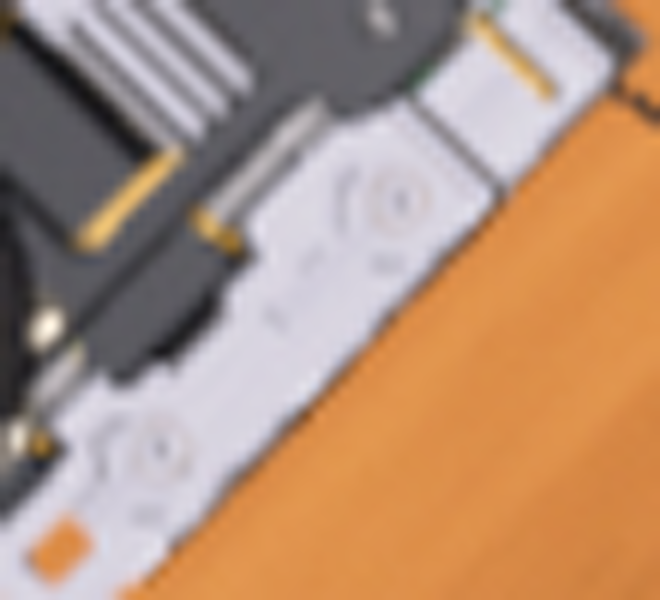

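The studs sit at (400,200) and (162,450) in the crop, exactly as predicted. After parallax the holes are centred on them to about 1 mm. Lowering slowly with a 0.5 mm nudge to +x.

Request:
{"fn": "send_rows", "kwargs": {
  "plan": [
    {"x": 0.2,"y": 0.05,"z": 0,"wx": 0,"wy": 0,"wz": 0,"claw": 1},
    {"x": 0.2,"y": 0,"z": 0,"wx": 0,"wy": 0,"wz": 0,"claw": 1},
    {"x": 0.2,"y": 0,"z": 0,"wx": 0,"wy": 0,"wz": 0,"claw": 1},
    {"x": 0.2,"y": 0,"z": 0,"wx": 0,"wy": 0,"wz": 0,"claw": 1},
    {"x": 0.1,"y": 0,"z": 0,"wx": 0,"wy": 0,"wz": 0,"claw": 1},
    {"x": 0.1,"y": 0,"z": 0,"wx": 0,"wy": 0,"wz": 0,"claw": 1},
    {"x": 0.1,"y": 0,"z": 0,"wx": 0,"wy": 0,"wz": 0,"claw": 1},
    {"x": 0.1,"y": 0,"z": 0,"wx": 0,"wy": 0,"wz": 0,"claw": 1},
    {"x": 0,"y": 0,"z": 0,"wx": 0,"wy": 0,"wz": 0,"claw": 1},
    {"x": 0,"y": 0,"z": 0,"wx": 0,"wy": 0,"wz": 0,"claw": 1}
  ]
}}

```text
t: 9.9
tool_pos: [392.9, -206.3, 31.3]
eef_rot: [0.653, 0.272, -0.653, 0.272]
force: [-0.5, 0.5, -4.8]
finger_gap: 11.5
```

Request:
{"fn": "send_rows", "kwargs": {
  "plan": [
    {"x": 0.05,"y": 0,"z": 0,"wx": 0,"wy": 0,"wz": 0,"claw": 1},
    {"x": 0.05,"y": 0,"z": 0,"wx": 0,"wy": 0,"wz": 0,"claw": 1},
    {"x": 0.05,"y": 0,"z": 0,"wx": 0,"wy": 0,"wz": 0,"claw": 1},
    {"x": 0,"y": 0,"z": 0,"wx": 0,"wy": 0,"wz": 0,"claw": 1},
    {"x": 0,"y": 0,"z": 0,"wx": 0,"wy": 0,"wz": 0,"claw": 1},
    {"x": 0,"y": 0,"z": 0,"wx": 0,"wy": 0,"wz": 0,"claw": 1}
  ]
}}

```text
t: 10.4
tool_pos: [392.9, -206.4, 30.2]
eef_rot: [-0.653, -0.272, 0.653, -0.272]
force: [-2.1, 1.0, 4.6]
finger_gap: 11.8
```

Contact at an estimated underside height of 45.8 mm (expected 46), so it is flush with about 9 N on the ledges. Now sliding under the heads.

Request:
{"fn": "send_rows", "kwargs": {
  "plan": [
    {"x": -0.02,"y": 0,"z": 0,"wx": 0,"wy": 0,"wz": 0,"claw": 1},
    {"x": 0,"y": 0.05,"z": 0,"wx": 0,"wy": 0,"wz": 0,"claw": 1},
    {"x": 0,"y": 0.1,"z": 0,"wx": 0,"wy": 0,"wz": 0,"claw": 1},
    {"x": 0,"y": 0.1,"z": 0,"wx": 0,"wy": 0,"wz": 0,"claw": 1},
    {"x": 0,"y": 0.1,"z": 0,"wx": 0,"wy": 0,"wz": 0,"claw": 1},
    {"x": 0,"y": 0.1,"z": 0,"wx": 0,"wy": 0,"wz": 0,"claw": 1},
    {"x": 0,"y": 0.1,"z": 0,"wx": 0,"wy": 0,"wz": 0,"claw": 1},
    {"x": 0,"y": 0.05,"z": 0,"wx": 0,"wy": 0,"wz": 0,"claw": 1}
  ]
}}

```text
t: 11.07
tool_pos: [393.4, -207.1, 30.1]
eef_rot: [-0.65, -0.275, 0.654, -0.271]
force: [-12.4, 11.7, 23.8]
finger_gap: 11.8
```

```bash
python3 - <<'E'
from m import *
o=get_obs();F=o["force"];e=np.array([np.cos(TH),np.sin(TH)])
print(pcf(*o["tool_pos"][:2]),o["tool_pos"],"push",-F[:2]@e,F,o["finger_gap"])
E
```

```text
[-17.12521435  -0.57077285] [ 393.37986107 -207.05567282   30.06898422] push 17.061730305137935 [-12.3972739   11.72867099  23.75873469] 11.753267794954409
```

It moved only 0.8 mm of 5 with 24 N vertical: it is binding. I'll unload vertically and see whether it frees (overshoot would still stop well short of the strip).

Request:
{"fn": "send_rows", "kwargs": {
  "plan": [
    {"x": -0.03,"y": 0,"z": 0,"wx": 0,"wy": 0,"wz": 0,"claw": 1},
    {"x": -0.03,"y": 0,"z": 0,"wx": 0,"wy": 0,"wz": 0,"claw": 1},
    {"x": 0,"y": 0,"z": 0,"wx": 0,"wy": 0,"wz": 0,"claw": 1},
    {"x": 0,"y": 0,"z": 0,"wx": 0,"wy": 0,"wz": 0,"claw": 1}
  ]
}}

```text
t: 11.4
tool_pos: [397.4, -210.9, 30.4]
eef_rot: [0.653, 0.272, -0.653, 0.272]
force: [-0.1, -0.5, -4.2]
finger_gap: 11.9
```

```bash
cat > st.py <<'E'
from m import *
o=get_obs();F=o["force"];e=np.array([np.cos(TH),np.sin(TH)]);M=Ro.from_quat(o["eef_rot"]).as_matrix()
print("pc xy",pcf(*o["tool_pos"][:2]).round(2),"z",o["tool_pos"][2].round(2),"push",round(-F[:2]@e,2),"lat",round(F[:2]@[-e[1],e[0]],2),"Fz",round(F[2],2),"gap",o["finger_gap"].round(2))
print("fingers dir along pc x,y",(M[:2,0]@e).round(4),(M[:2,0]@[-e[1],e[0]]).round(4),"yaw",np.degrees(np.arctan2(M[1,1],M[0,1])-TH).round(2),"T",np.round(o["wrist_torque"],2),o["t"])
E
python3 st.py
```

```text
Traceback (most recent call last):
  File "st.py", line 3, in <module>
    print("pc xy",pcf(*o["tool_pos"][:2]).round(2),"z",o["tool_pos"][2].round(2),"push",round(-F[:2]@e,2),"lat",round(F[:2]@[-e[1],e[0]],2),"Fz",round(F[2],2),"gap",o["finger_gap"].round(2))
                                                                                                                                                                     ^^^^^^^^^^^^^^^^^^^^^
AttributeError: 'float' object has no attribute 'round'
```

It freed and slid to about x = -11.7. Continuing lightly.

Request:
{"fn": "send_rows", "kwargs": {
  "plan": [
    {"x": 0,"y": 0.1,"z": 0,"wx": 0,"wy": 0,"wz": 0,"claw": 1},
    {"x": 0,"y": 0.1,"z": 0,"wx": 0,"wy": 0,"wz": 0,"claw": 1},
    {"x": 0,"y": 0.1,"z": 0,"wx": 0,"wy": 0,"wz": 0,"claw": 1},
    {"x": 0,"y": 0.1,"z": 0,"wx": 0,"wy": 0,"wz": 0,"claw": 1},
    {"x": 0,"y": 0.1,"z": 0,"wx": 0,"wy": 0,"wz": 0,"claw": 1},
    {"x": 0,"y": 0,"z": 0,"wx": 0,"wy": 0,"wz": 0,"claw": 1},
    {"x": 0,"y": 0,"z": 0,"wx": 0,"wy": 0,"wz": 0,"claw": 1}
  ]
}}

```text
t: 11.98
tool_pos: [400.7, -214.1, 30.6]
eef_rot: [0.653, 0.272, -0.653, 0.272]
force: [-0.4, -0.1, -5.2]
finger_gap: 11.6
```

```bash
sed -i 's/o\["finger_gap"\].round(2)/round(o["finger_gap"],2)/' st.py; python3 st.py
```

```text
pc xy [-6.95 -0.38] z 30.61 push 0.21 lat -0.33 Fz -5.23 gap 11.59
fingers dir along pc x,y 0.0 0.0001 yaw -0.01 T [-0.   -0.05  0.05] 11.9833
```

Request:
{"fn": "send_rows", "kwargs": {
  "plan": [
    {"x": 0.02,"y": 0.05,"z": 0,"wx": 0,"wy": 0,"wz": 0,"claw": 1},
    {"x": 0,"y": 0.05,"z": 0,"wx": 0,"wy": 0,"wz": 0,"claw": 1},
    {"x": 0,"y": 0.05,"z": 0,"wx": 0,"wy": 0,"wz": 0,"claw": 1},
    {"x": 0,"y": 0.05,"z": 0,"wx": 0,"wy": 0,"wz": 0,"claw": 1},
    {"x": 0,"y": 0.05,"z": 0,"wx": 0,"wy": 0,"wz": 0,"claw": 1},
    {"x": 0,"y": 0.05,"z": 0,"wx": 0,"wy": 0,"wz": 0,"claw": 1},
    {"x": 0,"y": 0.05,"z": 0,"wx": 0,"wy": 0,"wz": 0,"claw": 1},
    {"x": 0,"y": 0.05,"z": 0,"wx": 0,"wy": 0,"wz": 0,"claw": 1},
    {"x": 0,"y": 0,"z": 0,"wx": 0,"wy": 0,"wz": 0,"claw": 1},
    {"x": 0,"y": 0,"z": 0,"wx": 0,"wy": 0,"wz": 0,"claw": 1}
  ]
}}

```text
t: 12.82
tool_pos: [403.2, -216.7, 30.3]
eef_rot: [-0.652, -0.272, 0.653, -0.272]
force: [-0.7, 0.6, -3.8]
finger_gap: 11.8
```

```bash
python3 st.py
```

```text
pc xy [-3.34 -0.52] z 30.34 push 0.88 lat -0.07 Fz -3.79 gap 11.81
fingers dir along pc x,y -0.0005 -0.0002 yaw 0.0 T [0.11 0.17 0.06] 12.8167
```

Request:
{"fn": "send_rows", "kwargs": {
  "plan": [
    {"x": 0,"y": 0.05,"z": 0,"wx": 0,"wy": 0,"wz": 0,"claw": 1},
    {"x": 0,"y": 0.05,"z": 0,"wx": 0,"wy": 0,"wz": 0,"claw": 1},
    {"x": 0,"y": 0.05,"z": 0,"wx": 0,"wy": 0,"wz": 0,"claw": 1},
    {"x": 0,"y": 0.05,"z": 0,"wx": 0,"wy": 0,"wz": 0,"claw": 1},
    {"x": 0,"y": 0.05,"z": 0,"wx": 0,"wy": 0,"wz": 0,"claw": 1},
    {"x": 0,"y": 0.05,"z": 0,"wx": 0,"wy": 0,"wz": 0,"claw": 1},
    {"x": 0,"y": 0,"z": 0,"wx": 0,"wy": 0,"wz": 0,"claw": 1},
    {"x": 0,"y": 0,"z": 0,"wx": 0,"wy": 0,"wz": 0,"claw": 1}
  ]
}}

```text
t: 13.48
tool_pos: [404.6, -218.2, 30.2]
eef_rot: [-0.652, -0.273, 0.653, -0.272]
force: [-4.4, 2.9, -1.2]
finger_gap: 11.6
```

```bash
python3 st.py
```

```text
pc xy [-1.32 -0.65] z 30.19 push 5.18 lat -0.98 Fz -1.2 gap 11.59
fingers dir along pc x,y -0.0021 -0.0008 yaw 0.01 T [0.72 0.97 0.07] 13.4833
```

Push is 5.2 N after 2 mm, matching 2.5 N/mm with little drag. About 2 mm more.

Request:
{"fn": "send_rows", "kwargs": {
  "plan": [
    {"x": 0,"y": 0.05,"z": 0,"wx": 0,"wy": 0,"wz": 0,"claw": 1},
    {"x": 0,"y": 0.05,"z": 0,"wx": 0,"wy": 0,"wz": 0,"claw": 1},
    {"x": 0,"y": 0.05,"z": 0,"wx": 0,"wy": 0,"wz": 0,"claw": 1},
    {"x": 0,"y": 0.05,"z": 0,"wx": 0,"wy": 0,"wz": 0,"claw": 1},
    {"x": 0,"y": 0.05,"z": 0,"wx": 0,"wy": 0,"wz": 0,"claw": 1},
    {"x": 0,"y": 0.03,"z": 0,"wx": 0,"wy": 0,"wz": 0,"claw": 1},
    {"x": 0,"y": 0,"z": 0,"wx": 0,"wy": 0,"wz": 0,"claw": 1},
    {"x": 0,"y": 0,"z": 0,"wx": 0,"wy": 0,"wz": 0,"claw": 1},
    {"x": 0,"y": 0,"z": 0,"wx": 0,"wy": 0,"wz": 0,"claw": 1},
    {"x": 0,"y": 0,"z": 0,"wx": 0,"wy": 0,"wz": 0,"claw": 1}
  ]
}}

```text
t: 14.32
tool_pos: [404.7, -218.5, 30.1]
eef_rot: [-0.651, -0.274, 0.654, -0.271]
force: [-9.2, 8.3, 8.4]
finger_gap: 11.7
```

```bash
python3 st.py
```

```text
pc xy [-0.99 -0.76] z 30.13 push 12.41 lat -0.54 Fz 8.35 gap 11.65
fingers dir along pc x,y -0.0058 -0.0022 yaw 0.04 T [1.75 1.96 0.07] 14.3167
```

It's binding again: 12.4 N of push, but only about 6 N reaches the strip. I'll unload vertically by a little; by spring balance it should settle near x = 0 with 9 N.

Request:
{"fn": "send_rows", "kwargs": {
  "plan": [
    {"x": -0.02,"y": 0,"z": 0,"wx": 0,"wy": 0,"wz": 0,"claw": 1},
    {"x": -0.02,"y": 0,"z": 0,"wx": 0,"wy": 0,"wz": 0,"claw": 1},
    {"x": 0,"y": 0,"z": 0,"wx": 0,"wy": 0,"wz": 0,"claw": 1},
    {"x": 0,"y": 0,"z": 0,"wx": 0,"wy": 0,"wz": 0,"claw": 1},
    {"x": 0,"y": 0,"z": 0,"wx": 0,"wy": 0,"wz": 0,"claw": 1}
  ]
}}

```text
t: 14.73
tool_pos: [405.2, -219.0, 30.2]
eef_rot: [-0.651, -0.274, 0.654, -0.271]
force: [-7.3, 6.5, -0.3]
finger_gap: 11.4
```

```bash
python3 st.py
```

```text
pc xy [-0.33 -0.76] z 30.17 push 9.75 lat -0.48 Fz -0.32 gap 11.41
fingers dir along pc x,y -0.0049 -0.0015 yaw 0.04 T [1.28 1.31 0.07] 14.7333
```

Request:
{"fn": "send_rows", "kwargs": {
  "plan": [
    {"x": 0,"y": 0,"z": 0,"wx": 0,"wy": 0,"wz": 0,"claw": 1},
    {"x": 0,"y": 0,"z": 0,"wx": 0,"wy": 0,"wz": 0,"claw": 1},
    {"x": 0,"y": 0,"z": 0,"wx": 0,"wy": 0,"wz": 0,"claw": 1},
    {"x": 0,"y": 0,"z": 0,"wx": 0,"wy": 0,"wz": 0,"claw": 1},
    {"x": 0,"y": 0,"z": 0,"wx": 0,"wy": 0,"wz": 0,"claw": 1},
    {"x": 0,"y": 0,"z": 0,"wx": 0,"wy": 0,"wz": 0,"claw": 1}
  ]
}}

```text
t: 15.23
tool_pos: [405.2, -219.0, 30.2]
eef_rot: [-0.651, -0.274, 0.654, -0.271]
force: [-6.3, 6.0, -0.3]
finger_gap: 11.9
```

```bash
python3 st.py; python3 - <<'E'
from h import *
b=snap("side","pics/s9.png");a=snap("top","pics/t9.png")
B=cv2.resize(cv2.imread("pics/s9.png")[145:210,140:225],None,fx=5,fy=5,interpolation=cv2.INTER_CUBIC)
A=cv2.resize(cv2.imread("pics/t9.png")[240:305,150:215],None,fx=5,fy=5,interpolation=cv2.INTER_CUBIC)
cv2.imwrite("pics/v9.png",np.hstack([B,A]))
E
```

```text
pc xy [-0.33 -0.76] z 30.18 push 8.64 lat -0.17 Fz -0.34 gap 11.87
fingers dir along pc x,y -0.0049 -0.0015 yaw 0.04 T [1.32 1.4  0.12] 15.2333
```

View pics/v9.png

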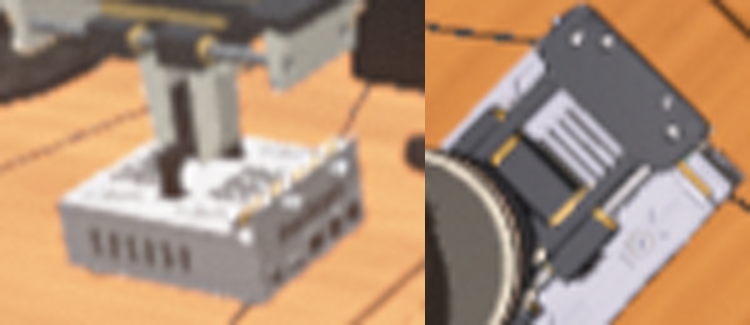

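The picture shows the cover flush on the case at crop (200,190), with its turned-up edge against the brass strip at (290,180) and a stud head at (640,240) in the slot. The push is steady at 8.6–9.7 N, so I'm handing in.

```bash
python3 -c "
from station import *
print(close_job())"
```

```text
the job is handed in; nothing more can be done
None
```

The cover is back on the mini PC: set flush over the studs, slid under their heads and held pressed on the contact strip. I handed the job in at about 15 s, with the gripper still holding it; no verdict was reported.

**Last checks**
- **Position:** the cover was at x ≈ -0.3 mm and y ≈ -0.8 mm in the mini PC's frame, tilted about 0.005 rad. Its underside was at about 45.8 mm; this is an estimate from the arm's height change since the grasp.
- **Push:** 8.6–9.8 N measured, steady, with almost no vertical load. From about 3.2 mm of travel after contact, I estimate roughly 8 N actually reaches the strip.
- **Grip:** the gap was 11.9 mm, with the bar still held.
- **Last picture:** the cover lay flush, its turned-up edge against the brass strip, and a stud head was visible in its slot.
- **Not rechecked:** I planned no path near the screwdriver, USB stick or clip, but did not measure them again at the end.

**What disagreed**
- **Fingertip height:** the reported TCP height read about 26 mm lower than the real fingertips. The first closing of the gripper therefore passed above the bar. I corrected this from the pictures, and the contact height on the ledges agreed.
- **Binding:** the slide stuck twice on the ledges, at about 17 N and 12 N of push. Each time, easing the downward load by a fraction of a millimetre freed it.

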